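# Open the solvent bottle: clamp it, push-and-turn the cap, keep the cap over the mouth

## Task

The solvent bottle stands loosely in the bench clamp: press the clamp's handle all the way down until it snaps over and stays down by itself, so that the bottle is held. Then push the bottle's safety cap down and, keeping it pressed, twist it anticlockwise until it is free, and lift it straight off. Finish while still holding the cap in the gripper, level and steady above the open bottle, about 5 cm clear of the mouth so that drips fall back in, with the bottle still upright in the clamp and the other things on the bench left where they are.

Things in the scene. Friction and masses are not known exactly. Their poses are not given: they have to be found in the camera images.
- clamp: Bench clamp: plywood board 140 x 340 x 18 mm with a wooden V-block (top 93 mm above the bench) at one end and a steel push toggle clamp at the other. Origin on the bench surface near the board's middle; its +y runs along the board from the clamp's handle to the V-block, z up. The bottle stands on the board at y = +100 mm; the lever's pivot is at y = -42 mm, 73 mm above the bench.
- lever: The toggle clamp's lever with its black rubber handle. Origin on the pivot; its own -y axis runs along the handle, its x axis is the level pivot axis. The handle is a round grip 18 mm in diameter, from 46 to 131 mm from the pivot. It starts 45 degrees above level, sloping up away from the bottle; pressed down, it drives a rubber-tipped plunger against the bottle.
- lever_grip (a point): Point on the axis of the rubber handle, 90 mm from the pivot.
- lever_hinge (a joint): Angle of the lever in rad: 0 = sprung up; grows as the handle is pressed. Past 0.62 the toggle goes over centre and pulls itself to its stop at 0.74 (handle 3 degrees above level), where it stays when let go; let go earlier, it springs back up. Pressing takes about 4 to 10 N at the handle.
- bottle_mid (a point): Centre (half-way up) of the white round solvent bottle that stands in the clamp: 62 mm in diameter, straight to 113 mm, shoulder up to 131 mm, neck 32 mm in diameter up to its mouth at 158 mm above its foot; weighs about 0.3 kg.
- mouth (a point): Centre of the bottle's mouth, on top of its neck (hidden in the cap at first); its axes turn with the bottle, z is the bottle's axis.
- cap_mid (a point): Centre (half-way up) of the bottle's grey ribbed safety cap, 46 mm in diameter, 29.5 mm high; axes turn with the cap. Starts locked on the neck, this point 3 mm below the mouth's. Sprung: press it down 3.5 to 5.4 mm (11 to 15 N; bottoms at 5.4), keep it pressed and turn it 60 degrees anticlockwise from above (45 to 80 will do); it then lifts straight off. Unpressed it stays locked.
- screwdriver_grip (a point): Bystander: screwdriver lying beside the clamp; its handle.
- flux_tin: Bystander: low round tin, 59 mm across, 26 mm high, beside the clamp; origin under its centre.
- oil_bottle: Bystander: small white bottle, 42 mm across and 105 mm high, standing on the bench beside the clamp (not in it); origin under its centre.
- remote: Bystander: remote control, 175 x 46 x 18 mm; origin under its centre.
- solder_reel: Bystander: reel of solder, 60 mm across, 46 mm high; origin under its centre.
- circuit_board: Bystander: circuit board, 130 x 85 mm, up to 23 mm high; origin under its centre.
- tool_cup: Bystander: steel cup of pens and tools, 66 mm across, 155 mm high over all; origin under its centre.
Things that resemble listed ones, but are neither listed nor needed, are in the scene too. What is shaped like the part that bears cap_mid but black or brown is not meant.

How it is judged:
By the outcome, as a careful person would: the job done as asked, in the order asked, and still so for the second after the job is handed in, while the arm keeps its last pose, push and grip.
It also fails if it takes over 54 s, if anything falls off the work surface, if the arm or the gripper's body presses on something with over 40 N, if the wrist force passes 120 N, or if a joint passes its speed limit or range.

## Robot

A 7-joint arm with a two-finger parallel gripper is mounted at the origin on the work surface. World frame = base frame: x ahead of the robot, y to its left, z up, the work surface at z = 0. Lengths are in mm, angles in rad, forces in N, time in s.
With the tool pointing down it reaches from about 400 to 925 mm from the base axis. Payload 4.1 kg.
Tool frame: the origin (TCP) lies at the very end of the fingers, on their centre line; the grasp point (between the pads) lies 19 mm behind it; z points along the fingers, x is the direction in which the jaws open and shut, and the axes are right-handed (so a half turn about z gives the same grasp; the last joint's range is limited). The gripper opens to 85 mm and grips with 20 to 120 N. Pads are 22 mm wide; open, the fingers measure 114 mm over their backs; the gripper's body (76 mm by 85 mm) begins 54 mm behind the grasp point. The pads swing forward as they close: fully open they stand 13 mm farther back than shut.
Start: joints at [1.249, 0.398, 0.045, 1.537, -0.019, 1.207, -0.051], TCP at [143.66, -633.96, 231.347] pointing down, gripper open.
Joint ranges: [-2.82, 2.82], [-0.49, 2.23], [-1.37, 1.46], [0, 2.46], [-1.36, 4.5], [0.23, 2], [-2.94, 2.94]. Speed limits (rad/s): [2.57, 2.57, 3.14, 3.14, 3.14, 3.14, 3.14].

## Interface

Orientations are given as a unit quaternion [x, y, z, w].
In Python, from rig import monitor, eyes, arm gives the robot as it stands. The module is installed in compiled form; this text tells all that it offers.
- The arm moves only by the tool step_arm, never from a script. Its argument "commands" is a list of rows, each an object with "angular": the turn, a rotation vector about the world's x, y, z in rad, a list of three; "delta_pos": the shift along the world's x, y, z in cm, a list of three; "hand": the opening, from 0 (shut) to 1 (fully open). A call has 1 to 12 rows; each row is the pose to reach, as a shift and turn from the pose measured when the call began; what a row does not reach only later rows make up. A row lasts 1/12 s, in which the tool goes at most 41.7 mm and 7.16 degrees, less where a joint would pass 70% of its speed; a pose out of reach is approached as far as the arm can. A call with a gripper value outside its range is refused whole. The fingers move at their own pace and stop on an object; "force" is the grip in N (left out, the last holds). Time passes only in rows, so rows that repeat a pose let the fingers close. It gives the time, the measured TCP pose, the force and the opening at its end, in the units of the state.
- monitor.state(): the state, without advancing time (a new reading comes with each control period).
- eyes.read_camera(name): name is "scene" or "top" or "wrist"; returns a dict with "img" (420x560x3 uint8, red, green, blue), "camera_matrix" (3x3 intrinsics, pixels), "rvec" (rotation vector, rad) and "tvec" (3), from world to camera coordinates, as OpenCV has them; the wrist camera has in their place "hand_eye" (4x4, takes a point from camera to tool coordinates, whose origin is the TCP and whose axes are the tool frame's). Camera axes: x right, y down, z forward; pixel columns grow to the right and rows downward; lengths in mm; the calibration is good to about 2 mm. The wrist camera is an equidistant fisheye: a pixel r from the principal point sees the ray r / f radians off the axis. A picture is of the moment at which its call begins: read the wrist's pose just before it. There is no depth.
- arm.sign_off(): hands the job in, once; it reports no verdict.
The state is a dict: "time": time; "joint_positions": joint angles; "qd": joint speeds; "effort": joint torques, N m; "tool_pos": TCP position; "tool_rot": TCP orientation; "ft_force": force on the tool from outside, world axes, zero at the start; "ft_torque": the same for the moment, N m; "opening": opening from 0.0 (shut) to 1.0 (fully open).
Only numpy, scipy, OpenCV 4.12 (cv2) and the standard library are available. Lean on these libraries where they do the work, as an engineer would, in place of code of your own. Each camera call takes 0.05 s, during which the arm holds its last target.

## Working session

There is one attempt and no reset: what is moved stays moved. The work goes in short steps, Python scripts to look and compute and a tool call to move; the robot and the scene stay as the last step left them, time stands still between calls to the robot, and variables do not carry over. Pictures are saved under pics/ and viewed, and the job is handed in when it is done.

Besides the shell and the picture viewer there is one more tool, called as a command line: name --argument value ..., lists and objects as JSON in quotes. step_arm: Moves the arm, as the interface text tells. Its arguments: {"type":"object","properties":{"commands":{"type":"array"},"force":{"type":"number"}},"required":["commands"]}

```bash
mkdir -p pics; cat > h.py <<'E'
import numpy as np,cv2
from rig import monitor,eyes,arm
from scipy.spatial.transform import Rotation as R
def shot(n,f):
    s=monitor.state();d=eyes.read_camera(n);cv2.imwrite('pics/'+f+'.png',d['img'][:,:,::-1]);d['state']=s
    np.save('pics/'+f+'.npy',d,allow_pickle=True);return d
def load(f): return np.load('pics/'+f+'.npy',allow_pickle=True).item()
def ray(d,u,v):
    K=np.array(d['camera_matrix'],float)
    if 'hand_eye' in d:
        x=np.array([(u-K[0,2])/K[0,0],(v-K[1,2])/K[1,1]]);t=np.linalg.norm(x)
        c=np.r_[x/t*np.sin(t) if t>0 else x,np.cos(t)]
        H=np.array(d['hand_eye']);s=d['state'];r=R.from_quat(s['tool_rot']).as_matrix()
        return r@H[:3,3]+np.array(s['tool_pos']),r@H[:3,:3]@c
    r=cv2.Rodrigues(np.array(d['rvec'],float))[0];t=np.array(d['tvec'],float).ravel()
    k=np.linalg.solve(K,[u,v,1]);k=r.T@k;return -r.T@t,k/np.linalg.norm(k)
def plane(d,u,v,z):
    o,k=ray(d,u,v);return o+k*(z-o[2])/k[2]
def tri(*rs):
    A=0;b=0
    for o,k in rs:
        P=np.eye(3)-np.outer(k,k);A=A+P;b=b+P@o
    p=np.linalg.solve(A,b);return p,[float(np.linalg.norm((np.eye(3)-np.outer(k,k))@(p-o))) for o,k in rs]
def proj(d,p):
    K=np.array(d['camera_matrix'],float);p=np.array(p,float)
    if 'hand_eye' in d:
        H=np.array(d['hand_eye']);s=d['state'];r=R.from_quat(s['tool_rot']).as_matrix()
        q=np.linalg.inv(H)@np.r_[r.T@(p-np.array(s['tool_pos'])),1];t=np.arctan2(np.hypot(q[0],q[1]),q[2]);n=np.hypot(q[0],q[1])
        return K[0,2]+K[0,0]*t*q[0]/n,K[1,2]+K[1,1]*t*q[1]/n
    return cv2.projectPoints(p.reshape(1,3),np.array(d['rvec'],float),np.array(d['tvec'],float),K,None)[0].ravel()
E
python3 - <<'E'
from h import *
np.set_printoptions(precision=3,suppress=True)
print(monitor.state())
for n in ['scene','top','wrist']:
    d=shot(n,n+'0'); print(n,d['camera_matrix'],d.get('hand_eye'), ray(d,280,210))
E
```

```text
{'time': 0.0, 'joint_positions': array([ 1.249,  0.399,  0.045,  1.538, -0.019,  1.207, -0.051]), 'qd': array([ 0.001, -0.001, -0.002, -0.001,  0.001,  0.001, -0.   ]), 'effort': array([  0.   , -47.513,   1.365, -25.422,   0.012,   0.009,   0.   ]), 'tool_pos': array([ 143.484, -633.301,  230.228]), 'tool_rot': array([ 0.781, -0.624, -0.001, -0.001]), 'ft_force': array([-0.482, -0.055,  0.039]), 'ft_torque': array([ 0.087, -0.025,  0.011]), 'opening': 0.9982885798272396}
scene [[415.136   0.    284.438]
 [  0.    415.136 212.381]
 [  0.      0.      1.   ]] None (array([1173.653, -630.128,  873.152]), array([-0.582,  0.514, -0.63 ]))
top [[447.839   0.    272.7  ]
 [  0.    447.839 211.923]
 [  0.      0.      1.   ]] None (array([ 444.274,   -1.66 , 1267.635]), array([ 0.078, -0.034, -0.996]))
wrist [[325.192   0.    281.337]
 [  0.    325.192 211.138]
 [  0.      0.      1.   ]] [[   1.      -0.      -0.001    0.203]
 [   0.001    0.958    0.285  -72.903]
 [   0.001   -0.285    0.958 -142.002]
 [   0.       0.       0.       1.   ]] (array([ 214.721, -617.692,  372.345]), array([-0.277, -0.055, -0.959]))
```

View pics/scene0.png

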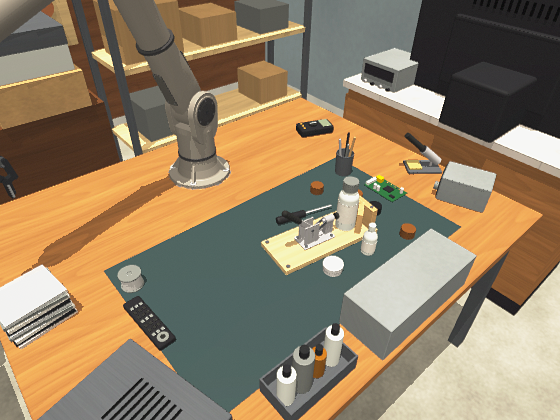

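View pics/top0.png

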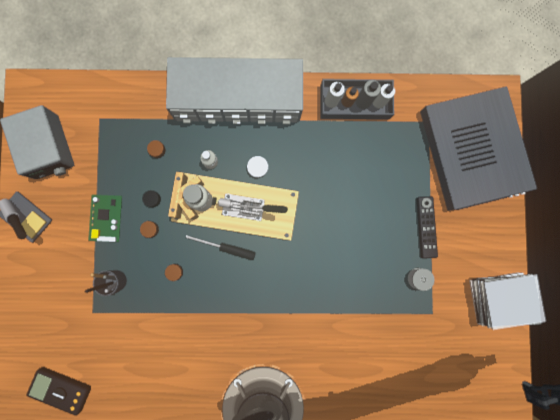

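View pics/wrist0.png

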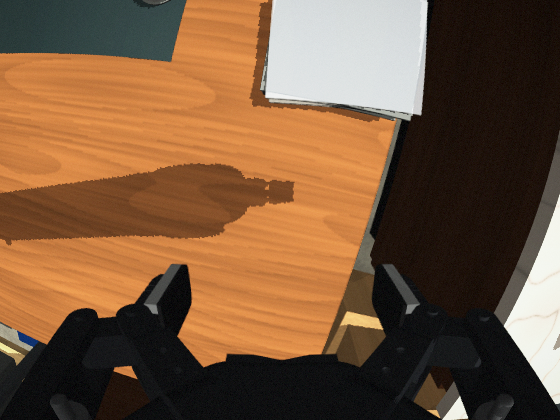

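The scene view shows the clamp at about (325,230), with its bottle at (348,205) and grey cap at (351,183). In the top view the cap is at about (195,197) and the black handle at (275,209). The wrist view doesn't show the clamp.

```bash
python3 - <<'E'
from h import *
a=cv2.imread('pics/top0.png')[130:270,130:330];cv2.imwrite('pics/topz.png',cv2.resize(a,None,fx=4,fy=4,interpolation=cv2.INTER_CUBIC))
a=cv2.imread('pics/scene0.png')[155:295,240:440];cv2.imwrite('pics/scenez.png',cv2.resize(a,None,fx=4,fy=4,interpolation=cv2.INTER_CUBIC))
E
```

```text
(no output)
```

View pics/topz.png

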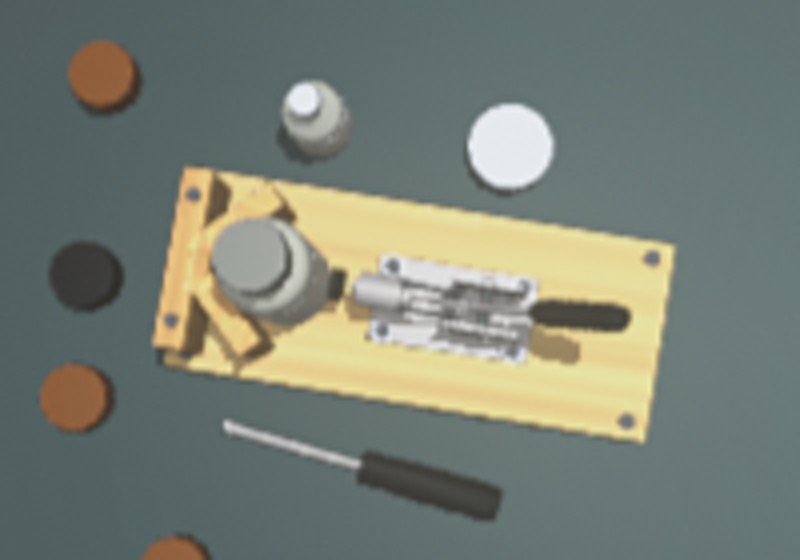

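View pics/scenez.png

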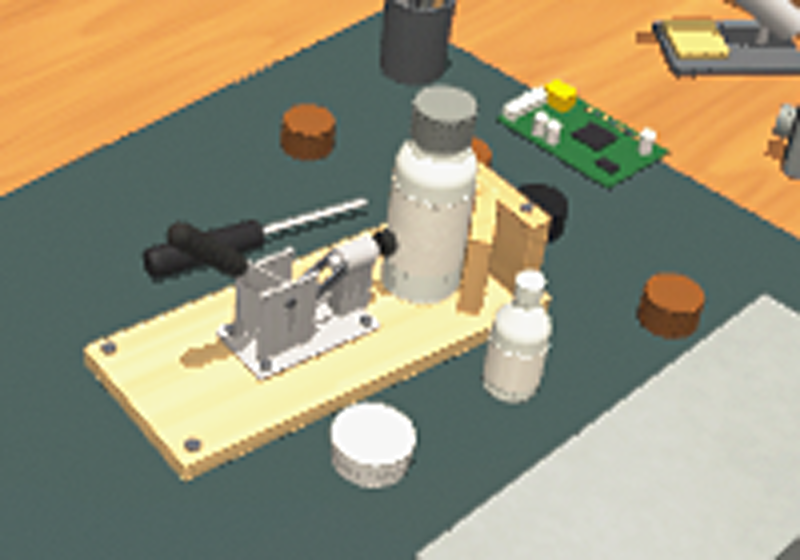

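The zoomed top view shows the board's right corners at (675,245) and (645,441), the cap top at (250,257) and the handle from (533,313) to (630,318). The zoomed scene view shows the cap-top ellipse at about (446,105).

```bash
python3 - <<'E'
from h import *
np.set_printoptions(precision=1,suppress=True)
t=load('top0');s=load('scene0')
T=lambda u,v:(u/4+130-.4,v/4+130-.4); S=lambda u,v:(u/4+240-.4,v/4+155-.4)
for c in [(675,245),(645,441),(165,362)]: print('corner',plane(t,*T(*c),18))
for c in [(86,353),(185,470)]: print('scene corner',plane(s,*S(*c),18))
print('captop',tri(ray(t,*T(250,257)),ray(s,*S(446,105))))
print('handle tip',tri(ray(t,*T(624,317)),ray(s,*S(175,235))))
print('handle base',tri(ray(t,*T(533,313)),ray(s,*S(243,270))))
for n,c,z in [('tin',(511,147),26),('oil',(304,102),105),('driver',(430,487),15)]: print(n,plane(t,*T(*c),z))
E
```

```text
corner [596.8 -95.2  18. ]
corner [459.2 -74.4  18. ]
corner [512.2 260.   18. ]
scene corner [464.4 -76.1  18. ]
scene corner [599.6 -97.   18. ]
captop (array([567.9, 175.8, 186.4]), [1.2134000215505814, 1.2134000215505072])
handle tip (array([534. , -52.7, 163.6]), [0.01702952108939524, 0.017029521089302918])
handle base (array([541.6,   4.7, 106. ]), [1.145219462266738, 1.1452194622667669])
tin [664.   20.4  26. ]
oil [678.7 154.8 105. ]
driver [426.5  75.1  15. ]
```

The heights agree with the text: cap top 186 mm against an expected 188. The fitted pivot and the handle tip are consistent too. I'll move above the handle with the fingers shut.

step_arm --commands '[{"delta_pos": [4, 4, 1], "angular": [0, 0, 0.1], "hand": 0}, {"delta_pos": [6, 7, 2], "angular": [0, 0, 0.2], "hand": 0}, {"delta_pos": [8, 10, 2], "angular": [0, 0, 0.3], "hand": 0}, {"delta_pos": [10, 13, 2], "angular": [0, 0, 0.4], "hand": 0}, {"delta_pos": [12, 16, 2], "angular": [0, 0, 0.5], "hand": 0}, {"delta_pos": [14, 19, 2], "angular": [0, 0, 0.6], "hand": 0}, {"delta_pos": [16, 22, 2], "angular": [0, 0, 0.7], "hand": 0}, {"delta_pos": [18, 25, 2], "angular": [0, 0, 0.8], "hand": 0}, {"delta_pos": [20, 28, 2], "angular": [0, 0, 0.9], "hand": 0}, {"delta_pos": [22, 31, 2], "angular": [0, 0, 1.0], "hand": 0}, {"delta_pos": [24, 34, 2], "angular": [0, 0, 1.1], "hand": 0}, {"delta_pos": [26, 37, 2], "angular": [0, 0, 1.197], "hand": 0}]'

```text
time: 1.15
tool_pos: [404.0, -261.8, 250.4]
tool_rot: [0.997, -0.073, -0.001, 0.0]
ft_force: [0.1, -0.3, 0.1]
opening: 0.001
```

step_arm --commands '[{"delta_pos": [2.5, 4, 0], "angular": [0, 0, 0], "hand": 0}, {"delta_pos": [4.5, 7, 0], "angular": [0, 0, 0], "hand": 0}, {"delta_pos": [6.5, 10, 0], "angular": [0, 0, 0], "hand": 0}, {"delta_pos": [8, 13, 0], "angular": [0, 0, 0], "hand": 0}, {"delta_pos": [10, 16, -0.5], "angular": [0, 0, 0], "hand": 0}, {"delta_pos": [11.5, 19, -1], "angular": [0, 0, 0], "hand": 0}, {"delta_pos": [12.5, 20.5, -1], "angular": [0, 0, 0], "hand": 0}, {"delta_pos": [13.2, 22, -1], "angular": [0, 0, 0], "hand": 0}, {"delta_pos": [13.2, 22, -1], "angular": [0, 0, 0], "hand": 0}]'

```text
time: 1.9
tool_pos: [536.9, -37.3, 240.3]
tool_rot: [0.998, -0.07, -0.001, -0.001]
ft_force: [1.3, 0.3, -0.7]
opening: 0.0
```

```bash
python3 - <<'E'
from h import *
for n in ['scene','top','wrist']:
    d=shot(n,n+'1')
print(d['state']['tool_pos'],d['state']['tool_rot'],d['state']['joint_positions'])
for p in [(568,176,187.7),(535,-40,140)]: print(proj(d,p))
E
```

```text
[535.64106928 -41.88771195 240.11985687] [ 9.97369194e-01 -7.24770492e-02 -1.28343621e-03  3.48340353e-04] [ 0.48912936  0.22592792 -0.57333769  1.78007058  0.1323356   1.17655667
 -0.26903115]
(np.float64(281.81470630784116), np.float64(-94.0703288931106))
(np.float64(280.21832612211045), np.float64(209.81626754199726))
```

View pics/wrist1.png

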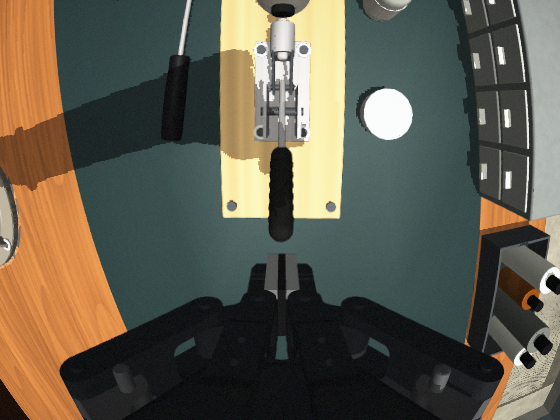

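View pics/scene1.png

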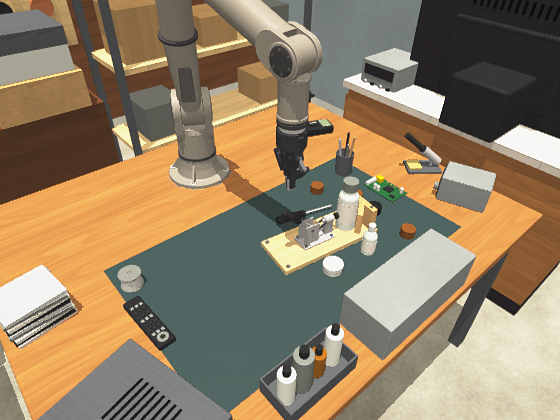

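The wrist view shows the handle at (281,150)–(281,238), in line with the shut fingertips at (281,258). I'll lower to just above it.

step_arm --commands '[{"delta_pos": [0.1, 0.7, -2], "angular": [0, 0, 0], "hand": 0}, {"delta_pos": [0.1, 1.4, -4], "angular": [0, 0, 0], "hand": 0}, {"delta_pos": [0.1, 1.4, -6], "angular": [0, 0, 0], "hand": 0}, {"delta_pos": [0.1, 1.4, -7], "angular": [0, 0, 0], "hand": 0}, {"delta_pos": [0.1, 1.4, -7], "angular": [0, 0, 0], "hand": 0}, {"delta_pos": [0.1, 1.4, -7], "angular": [0, 0, 0], "hand": 0}]'

```text
time: 2.55
tool_pos: [536.2, -30.4, 170.2]
tool_rot: [0.997, -0.075, -0.002, 0.001]
ft_force: [0.5, 0.2, 0.8]
opening: 0.003
```

step_arm --commands '[{"delta_pos": [0, 0, -0.8], "angular": [0, 0, 0], "hand": 0}, {"delta_pos": [0, 0, -1.5], "angular": [0, 0, 0], "hand": 0}, {"delta_pos": [0, -0.3, -2.4], "angular": [0, 0, 0], "hand": 0}, {"delta_pos": [-0.1, -0.6, -3.3], "angular": [0, 0, 0], "hand": 0}, {"delta_pos": [-0.1, -1.0, -4.2], "angular": [0, 0, 0], "hand": 0}, {"delta_pos": [-0.2, -1.3, -5.0], "angular": [0, 0, 0], "hand": 0}, {"delta_pos": [-0.2, -1.5, -5.8], "angular": [0, 0, 0], "hand": 0}, {"delta_pos": [-0.3, -1.7, -6.5], "angular": [0, 0, 0], "hand": 0}, {"delta_pos": [-0.3, -1.9, -7.2], "angular": [0, 0, 0], "hand": 0}, {"delta_pos": [-0.3, -2.0, -7.7], "angular": [0, 0, 0], "hand": 0}, {"delta_pos": [-0.3, -2.0, -8.0], "angular": [0, 0, 0], "hand": 0}, {"delta_pos": [-0.3, -2.0, -8.0], "angular": [0, 0, 0], "hand": 0}]'

```text
time: 3.55
tool_pos: [532.2, -50.1, 89.1]
tool_rot: [0.997, -0.074, -0.003, 0.001]
ft_force: [-0.1, -0.0, -0.6]
opening: 0.005
```

```bash
python3 - <<'E'
from h import *
s=monitor.state();print(s['tool_pos'],s['ft_force'])
d=shot('scene','scene2')
a=d['img'][155:295,240:440,::-1];cv2.imwrite('pics/scene2z.png',cv2.resize(a,None,fx=4,fy=4,interpolation=cv2.INTER_CUBIC))
E
```

```text
[532.18987105 -50.11529044  89.10925711] [-0.12787411 -0.01791924 -0.58685257]
```

View pics/scene2z.png

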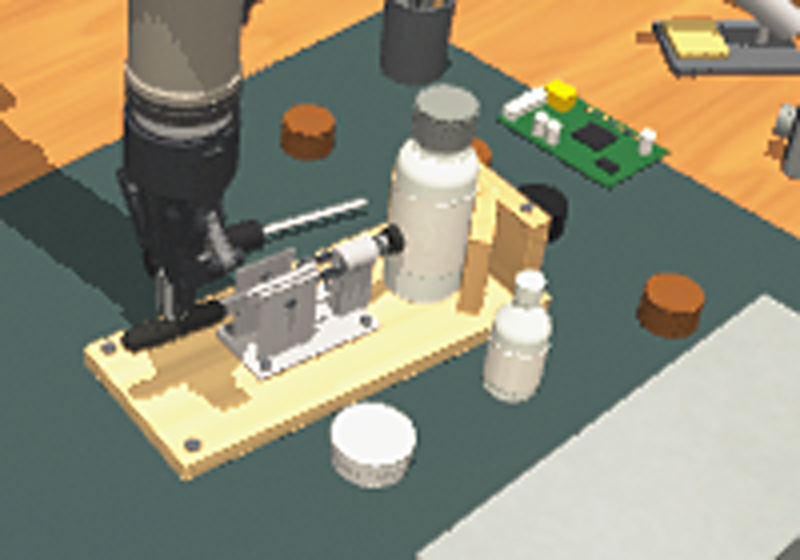

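The handle is low in the image, (125,340)–(225,310), and the force has dropped to about 0, so it looks snapped over. I'll back off to check, and open up on the way to the cap.

step_arm --commands '[{"delta_pos": [0, 0, 3], "angular": [0, 0, 0], "hand": 0}, {"delta_pos": [0, 0, 6], "angular": [0, 0, 0], "hand": 0}, {"delta_pos": [0, 0, 9], "angular": [0, 0, 0], "hand": 0}, {"delta_pos": [0, 0, 12], "angular": [0, 0, 0], "hand": 0.5}, {"delta_pos": [0, 2, 15], "angular": [0, 0, 0], "hand": 1}, {"delta_pos": [0.5, 5, 16], "angular": [0, 0, 0], "hand": 1}, {"delta_pos": [1, 8, 16], "angular": [0, 0, 0], "hand": 1}, {"delta_pos": [1.5, 11, 16], "angular": [0, 0, 0], "hand": 1}, {"delta_pos": [2, 13, 16], "angular": [0, 0, 0], "hand": 1}, {"delta_pos": [2, 14, 16], "angular": [0, 0, 0], "hand": 1}, {"delta_pos": [2, 14, 16], "angular": [0, 0, 0], "hand": 1}]'

```text
time: 4.52
tool_pos: [552.1, 93.3, 249.9]
tool_rot: [0.997, -0.072, -0.002, -0.0]
ft_force: [0.4, 0.2, 1.1]
opening: 1.002
```

```bash
python3 - <<'E'
from h import *
d=shot('scene','scene3')
a=d['img'][155:295,240:440,::-1];cv2.imwrite('pics/scene3z.png',cv2.resize(a,None,fx=4,fy=4,interpolation=cv2.INTER_CUBIC))
d=shot('wrist','wrist3');print(d['state']['tool_pos'],proj(d,(568,176,187.7)))
E
```

```text
[552.23652188  90.60123877 249.60177259] (np.float64(286.483192181587), np.float64(94.57949936005689))
```

View pics/scene3z.png

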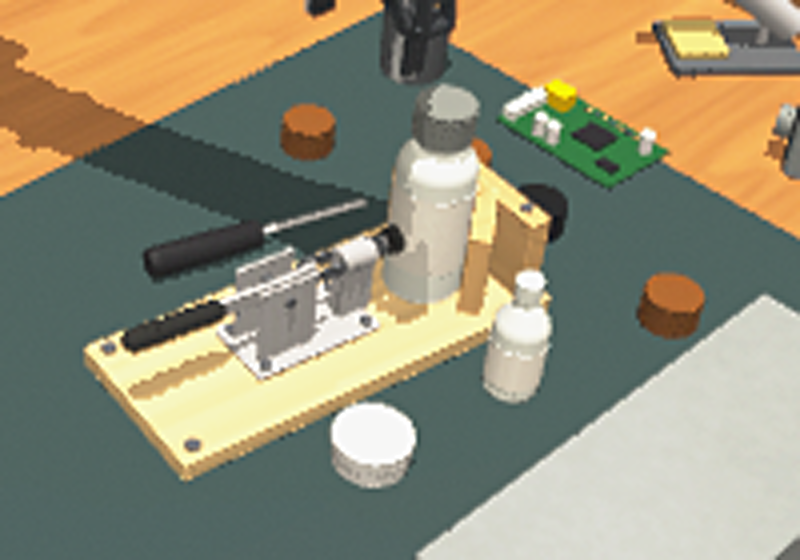

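View pics/wrist3.png

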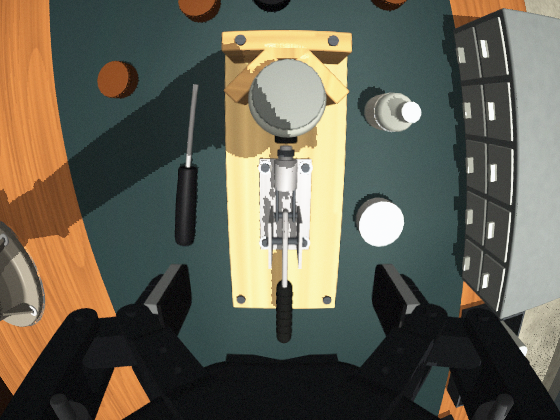

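The lever stays down by itself, at (125,340)–(225,310), with the plunger against the bottle. In the wrist view the cap top is at about (288,97). I'll refine that with an ellipse fit.

```bash
python3 - <<'E'
from h import *
np.set_printoptions(precision=1,suppress=True)
w=load('wrist3');s=load('scene3')
im=w['img'];hsv=cv2.cvtColor(im,cv2.COLOR_RGB2HSV)
print(hsv[90:105:7,265:315:10].tolist())
m=((hsv[...,1]<38)&(hsv[...,2]>85)&(hsv[...,2]<215)).astype(np.uint8)
m[:, :235]=0;m[:,340:]=0;m[150:]=0;m[:40]=0
m=cv2.morphologyEx(m,cv2.MORPH_OPEN,np.ones((7,7)))
c=max(cv2.findContours(m,0,1)[0],key=cv2.contourArea);print(cv2.fitEllipse(cv2.convexHull(c)),cv2.boundingRect(c),cv2.minEnclosingCircle(c))
o=im[:,:,::-1].copy();cv2.drawContours(o,[c],-1,(0,0,255),1)
cv2.imwrite('pics/w3z.png',cv2.resize(o[30:170,200:380],None,fx=4,fy=4))
E
```

```text
[[[42, 13, 191], [42, 13, 195], [41, 14, 197], [35, 16, 195], [44, 14, 194]], [[42, 14, 94], [41, 14, 196], [39, 9, 197], [38, 10, 196], [44, 14, 198]], [[50, 15, 101], [39, 13, 196], [38, 10, 198], [41, 14, 200], [40, 11, 200]]]
((288.3480529785156, 94.01219177246094), (69.27112579345703, 74.8020248413086), 106.39038848876953) (250, 59, 76, 71) ((287.7238464355469, 96.80079650878906), 38.167335510253906)
```

View pics/w3z.png

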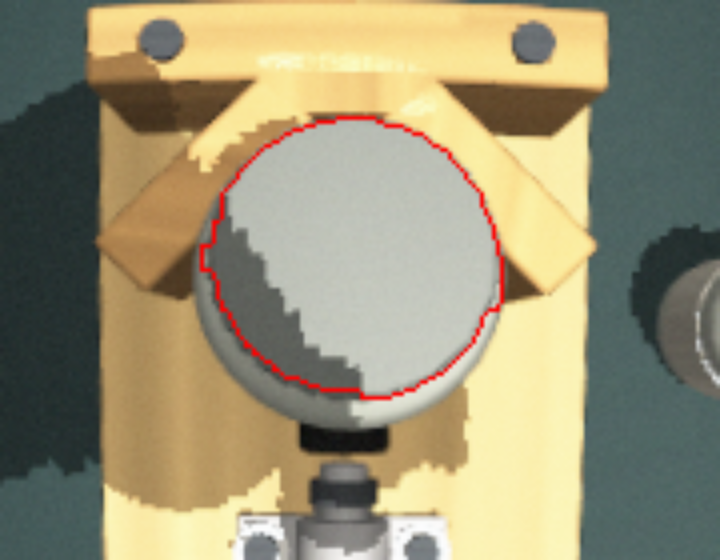

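The fit gives the cap top spanning (212..502, 117..400) in the zoom, so its centre is about (289,94.4) in the wrist image.

```bash
python3 - <<'E'
from h import *
np.set_printoptions(precision=1,suppress=True)
w=load('wrist3');s=load('scene3');t=load('top0')
a=ray(w,289,94.4);b=ray(s,351.4,180.8);c=ray(t,192.1,193.9)
print(tri(a,b),tri(a,c),tri(a,b,c));print(plane(w,289,94.4,187.7))
print('V block/pin check', proj(w,(568,176,187.7)))
E
```

```text
(array([569.8, 176.1, 187.6]), [0.30533466447802293, 0.30533466447780877]) (array([569.6, 177.7, 166.5]), [0.667063999416568, 0.6670639994164697]) (array([568.7, 175.9, 186.8]), [0.8927083307670963, 1.3634938085485406, 2.0893362875629564])
[569.5 175.9 187.7]
V block/pin check (np.float64(286.483192181587), np.float64(94.57949936005689))
```

step_arm --commands '[{"delta_pos": [0.5, 2.5, 0], "angular": [0, 0, 0], "hand": 1}, {"delta_pos": [1.0, 5, 0], "angular": [0, 0, 0], "hand": 1}, {"delta_pos": [1.5, 7.5, 0], "angular": [0, 0, 0], "hand": 1}, {"delta_pos": [1.7, 8.5, 0], "angular": [0, 0, 0], "hand": 1}, {"delta_pos": [1.7, 8.5, 0], "angular": [0, 0, 0], "hand": 1}, {"delta_pos": [1.7, 8.5, -1], "angular": [0, 0, 0], "hand": 1}, {"delta_pos": [1.7, 8.5, -2], "angular": [0, 0, 0], "hand": 1}, {"delta_pos": [1.7, 8.5, -2], "angular": [0, 0, 0], "hand": 1}, {"delta_pos": [1.7, 8.5, -2], "angular": [0, 0, 0], "hand": 1}]'

```text
time: 5.37
tool_pos: [568.8, 171.4, 227.9]
tool_rot: [0.997, -0.076, -0.004, 0.002]
ft_force: [-0.7, -0.2, 0.3]
opening: 1.001
```

```bash
python3 - <<'E'
from h import *
d=shot('wrist','wrist4');print(d['state']['tool_pos'],d['state']['joint_positions'],proj(d,(569.5,176,187.7)))
print(R.from_quat(d['state']['tool_rot']).as_matrix().round(4))
E
```

```text
[568.81114125 171.38114912 227.94221337] [ 0.1526284   0.36541205 -0.66671455  1.65818114  0.23863539  1.21002505
 -0.72046491] (np.float64(281.4373453598284), np.float64(233.09481106617915))
[[ 0.9885 -0.151  -0.0078]
 [-0.151  -0.9885 -0.0043]
 [-0.007   0.0054 -1.    ]]
```

View pics/wrist4.png

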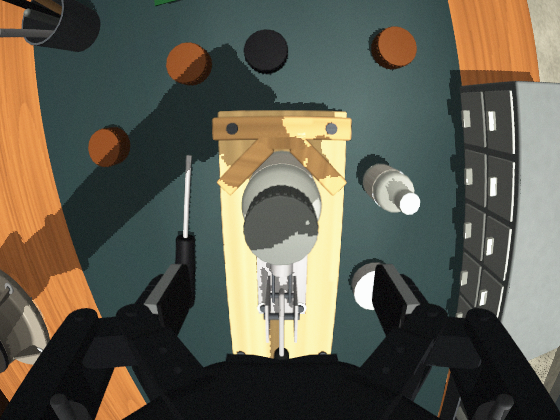

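The cap is between the fingers' line at about (281,230). I'll fit its top edge once more before descending.

```bash
python3 - <<'E'
from h import *
np.set_printoptions(precision=1,suppress=True)
w=load('wrist4');im=w['img'][:,:,::-1].copy()
th=np.linspace(0,2*np.pi,60)
for (c,col) in [((569.5,176),(0,0,255)),((569.5,178),(0,255,0))]:
    for a in th:
        u,v=proj(w,(c[0]+23*np.cos(a),c[1]+23*np.sin(a),187.7)); im[int(round(v)),int(round(u))]=col
cv2.imwrite('pics/w4z.png',cv2.resize(im[150:290,210:350],None,fx=4,fy=4,interpolation=cv2.INTER_NEAREST))
E
```

```text
(no output)
```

View pics/w4z.png

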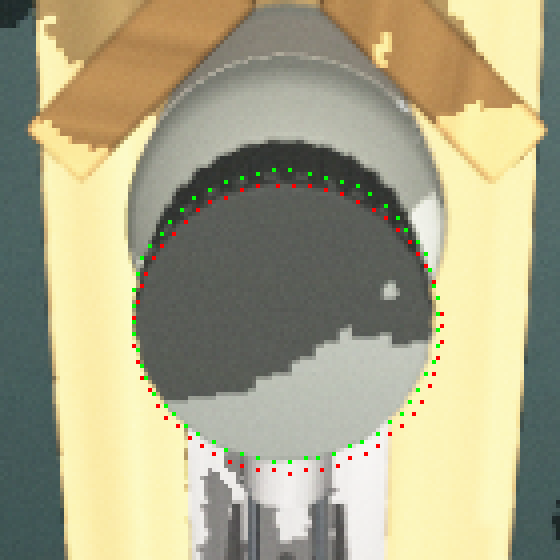

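```bash
python3 - <<'E'
from h import *
for i in range(2):
    eyes.read_camera('wrist');s=monitor.state();print(s['time'],s['tool_pos'],s['tool_rot'],s['qd'].round(4))
E
```

```text
5.4667 [569.44167458 172.70401637 229.28209009] [ 0.99716238 -0.0752176  -0.00259861  0.00165871] [-0.0053 -0.0045 -0.0102 -0.0109 -0.0009 -0.0002 -0.0002]
5.5167 [569.61800844 173.09601884 229.61119798] [ 0.99717675 -0.07504136 -0.00227722  0.00146385] [-0.0058 -0.001  -0.0044 -0.0088 -0.0011 -0.0011  0.0003]
```

step_arm --commands '[{"delta_pos": [0, 0.3, -1.5], "angular": [0, 0, 0], "hand": 1}, {"delta_pos": [0, 0.35, -3], "angular": [0, 0, 0], "hand": 1}, {"delta_pos": [0, 0.35, -4.5], "angular": [0, 0, 0], "hand": 1}, {"delta_pos": [0, 0.35, -5.5], "angular": [0, 0, 0], "hand": 1}, {"delta_pos": [0, 0.35, -6], "angular": [0, 0, 0], "hand": 1}, {"delta_pos": [0, 0.35, -6], "angular": [0, 0, 0], "hand": 1}, {"delta_pos": [0, 0.35, -6], "angular": [0, 0, 0], "hand": 1}, {"delta_pos": [0, 0.35, -6], "angular": [0, 0, 0], "hand": 1}]'

```text
time: 6.18
tool_pos: [570.3, 177.0, 170.6]
tool_rot: [0.997, -0.075, -0.001, 0.001]
ft_force: [0.8, 0.0, 0.4]
opening: 1.004
```

```bash
python3 - <<'E'
from h import *
d=shot('wrist','wrist5');d=shot('scene','scene5')
a=d['img'][100:240,270:470,::-1];cv2.imwrite('pics/s5z.png',cv2.resize(a,None,fx=4,fy=4,interpolation=cv2.INTER_CUBIC))
s=monitor.state();print(s['tool_pos']);print(R.from_quat(s['tool_rot']).as_matrix().round(4))
E
```

```text
[570.17708607 176.9230299  170.59657319]
[[ 0.9887 -0.1497 -0.0031]
 [-0.1497 -0.9887 -0.0021]
 [-0.0028  0.0025 -1.    ]]
```

View pics/wrist5.png

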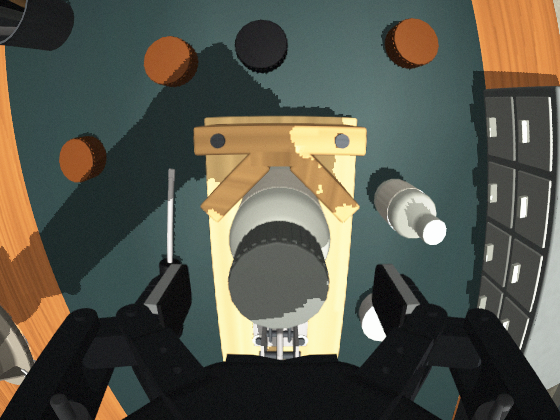

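View pics/s5z.png

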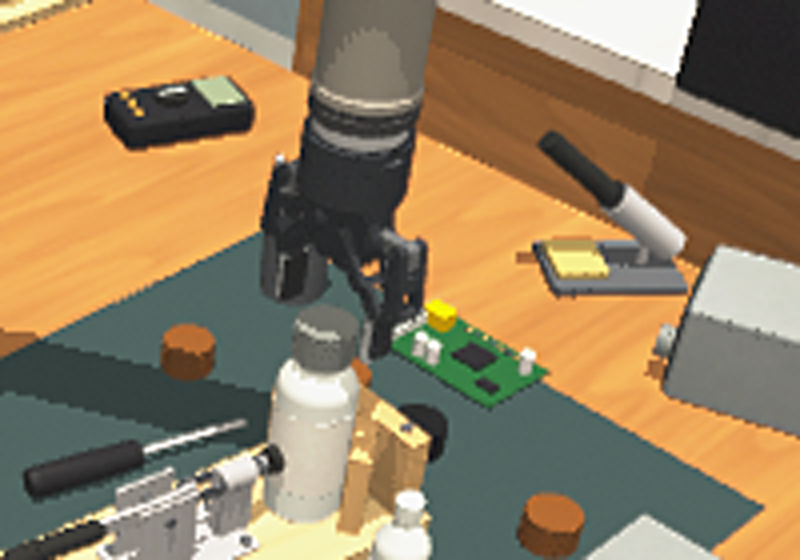

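```bash
python3 - <<'E'
from h import *
s=load('scene5')
f=lambda p:((np.array(proj(s,p))-[270,100])*4).round()
for p in [(569,177,187.7),(570,177,170.6),(528.6,183,184),(611,170.6,184),(528.6,183,250),(611,170.6,250),(570,177,260)]: print(p,f(p))
w=load('wrist5')
for p in [(569,177,187.7),(570,177,170.6)]:print(proj(w,p))
E
cd pics; python3 -c "
import cv2;a=cv2.imread('scene5.png')[60:200,290:430];cv2.imwrite('s5y.png',cv2.resize(a,None,fx=5,fy=5,interpolation=2))"
```

```text
(569, 177, 187.7) [325. 322.]
(570, 177, 170.6) [323. 342.]
(528.6, 183, 184) [289. 299.]
(611, 170.6, 184) [363. 356.]
(528.6, 183, 250) [299. 222.]
(611, 170.6, 250) [376. 278.]
(570, 177, 260) [339. 237.]
(np.float64(277.96500315985287), np.float64(288.9600560301104))
(np.float64(280.4126687052899), np.float64(271.0649774325017))
```

View pics/s5y.png

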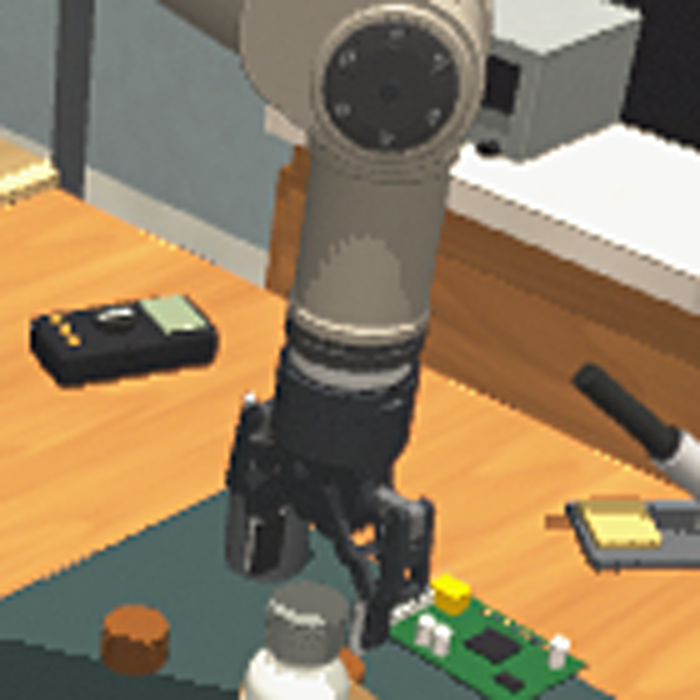

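Projections agree: the cap sits between the jaws, with the far finger hidden behind it and the near one at (370,620) in the zoom. I'll descend and close on it.

step_arm --commands '[{"delta_pos": [-0.1, 0, -0.6], "angular": [0, 0, 0], "hand": 1}, {"delta_pos": [-0.1, 0, -1.2], "angular": [0, 0, 0], "hand": 1}, {"delta_pos": [-0.1, 0, -1.6], "angular": [0, 0, 0], "hand": 1}, {"delta_pos": [-0.1, 0, -1.6], "angular": [0, 0, 0], "hand": 1}, {"delta_pos": [-0.1, 0, -1.6], "angular": [0, 0, 0], "hand": 0.7}, {"delta_pos": [-0.1, 0, -1.6], "angular": [0, 0, 0], "hand": 0.6}, {"delta_pos": [-0.1, 0, -1.6], "angular": [0, 0, 0], "hand": 0.6}]' --force 60

```text
time: 6.87
tool_pos: [569.3, 177.0, 154.8]
tool_rot: [0.997, -0.075, -0.001, 0.001]
ft_force: [-0.3, -0.1, -0.3]
opening: 0.605
```

step_arm --commands '[{"delta_pos": [0, 0, 0], "angular": [0, 0, 0], "hand": 0.56}, {"delta_pos": [0, 0, 0], "angular": [0, 0, 0], "hand": 0.5}, {"delta_pos": [0, 0, 0], "angular": [0, 0, 0], "hand": 0.3}, {"delta_pos": [0, 0, 0], "angular": [0, 0, 0], "hand": 0}, {"delta_pos": [0, 0, 0], "angular": [0, 0, 0], "hand": 0}, {"delta_pos": [0, 0, 0], "angular": [0, 0, 0], "hand": 0}]'

```text
time: 7.37
tool_pos: [569.3, 177.1, 155.1]
tool_rot: [0.997, -0.075, -0.001, 0.001]
ft_force: [-2.9, -0.9, 3.9]
opening: 0.524
```

```bash
python3 - <<'E'
from h import *
d=shot('wrist','wrist6');d=shot('scene','scene6')
a=d['img'][120:240,270:430,::-1];cv2.imwrite('pics/s6z.png',cv2.resize(a,None,fx=5,fy=5,interpolation=cv2.INTER_CUBIC))
s=monitor.state();print(s['tool_pos'],s['ft_force'],s['ft_torque'],s['opening'],s['joint_positions'])
E
```

```text
[569.34090561 177.1472118  154.97310088] [-2.24321804  0.3802261   4.77265345] [-0.06117646  0.41913948 -0.02928021] 0.526909063980026 [ 0.12443399  0.43468432 -0.64746293  1.73844978  0.29413331  1.07048817
 -0.77201197]
```

View pics/wrist6.png

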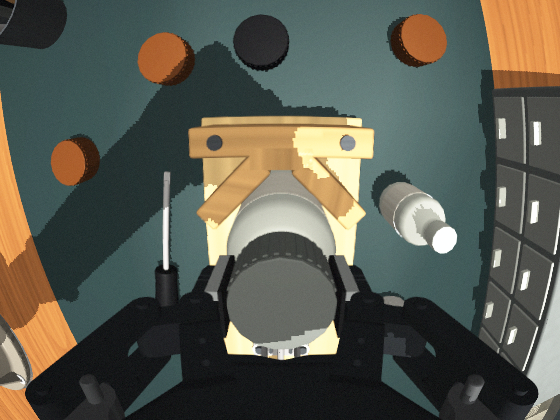

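View pics/s6z.png

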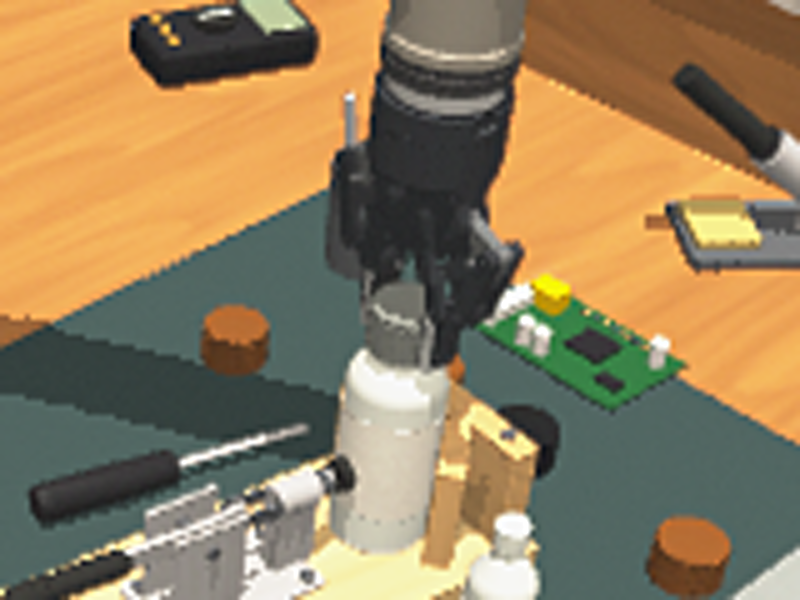

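The cap is gripped centrally at (281,290), with an opening of 0.527, about 45 mm. Pressing down now.

step_arm --commands '[{"delta_pos": [0, 0, -0.15], "angular": [0, 0, 0], "hand": 0}, {"delta_pos": [0, 0, -0.3], "angular": [0, 0, 0], "hand": 0}, {"delta_pos": [0, 0, -0.45], "angular": [0, 0, 0], "hand": 0}, {"delta_pos": [0, 0, -0.55], "angular": [0, 0, 0], "hand": 0}, {"delta_pos": [0, 0, -0.55], "angular": [0, 0, 0], "hand": 0}, {"delta_pos": [0, 0, -0.55], "angular": [0, 0, 0], "hand": 0}, {"delta_pos": [0, 0, -0.55], "angular": [0, 0, 0], "hand": 0}]' --force 80

```text
time: 8.05
tool_pos: [569.4, 177.1, 151.1]
tool_rot: [0.997, -0.075, -0.001, 0.001]
ft_force: [-3.8, -2.3, 13.0]
opening: 0.519
```

step_arm --commands '[{"delta_pos": [0, 0, -0.25], "angular": [0, 0, 0], "hand": 0}, {"delta_pos": [0, 0, -0.28], "angular": [0, 0, 0], "hand": 0}, {"delta_pos": [0, 0, -0.28], "angular": [0, 0, 0], "hand": 0}, {"delta_pos": [0, 0, -0.28], "angular": [0, 0, 0.08], "hand": 0}, {"delta_pos": [0, 0, -0.28], "angular": [0, 0, 0.16], "hand": 0}, {"delta_pos": [0, 0, -0.28], "angular": [0, 0, 0.24], "hand": 0}, {"delta_pos": [0, 0, -0.28], "angular": [0, 0, 0.32], "hand": 0}, {"delta_pos": [0, 0, -0.28], "angular": [0, 0, 0.4], "hand": 0}]'

```text
time: 8.72
tool_pos: [569.3, 177.9, 150.3]
tool_rot: [0.992, 0.126, -0.001, 0.001]
ft_force: [-5.3, -0.7, 13.7]
opening: 0.516
```

step_arm --commands '[{"delta_pos": [0, 0, -0.17], "angular": [0, 0, 0.08], "hand": 0}, {"delta_pos": [0, 0, -0.17], "angular": [0, 0, 0.16], "hand": 0}, {"delta_pos": [0, 0, -0.17], "angular": [0, 0, 0.24], "hand": 0}, {"delta_pos": [0, 0, -0.17], "angular": [0, 0, 0.32], "hand": 0}, {"delta_pos": [0, -0.05, -0.17], "angular": [0, 0, 0.4], "hand": 0}, {"delta_pos": [0, -0.05, -0.17], "angular": [0, 0, 0.48], "hand": 0}, {"delta_pos": [0, -0.05, -0.17], "angular": [0, 0, 0.56], "hand": 0}, {"delta_pos": [0, -0.05, -0.17], "angular": [0, 0, 0.64], "hand": 0}, {"delta_pos": [0, -0.05, -0.17], "angular": [0, 0, 0.7], "hand": 0}, {"delta_pos": [0, -0.05, -0.17], "angular": [0, 0, 0.7], "hand": 0}, {"delta_pos": [0, -0.05, -0.17], "angular": [0, 0, 0.7], "hand": 0}]'

```text
time: 9.63
tool_pos: [568.9, 177.8, 150.2]
tool_rot: [0.888, 0.459, -0.0, 0.002]
ft_force: [-6.7, -2.8, 14.2]
opening: 0.518
```

```bash
python3 - <<'E'
from h import *
d=shot('wrist','wrist7')
s=monitor.state();print(s['tool_pos'],s['ft_force'],s['ft_torque'],s['opening'],s['joint_positions'],np.degrees(2*np.arctan2(s['tool_rot'][1],s['tool_rot'][0])))
E
```

```text
[568.94625115 177.73659685 150.24760997] [-6.46358652 -1.89414929 13.70972832] [-0.56187174  1.2747924   0.13374605] 0.5180920262608891 [ 0.2859732   0.50373078 -0.88414855  1.74186223  0.43509095  1.10493519
  0.21500046] 54.641669024204965
```

View pics/wrist7.png

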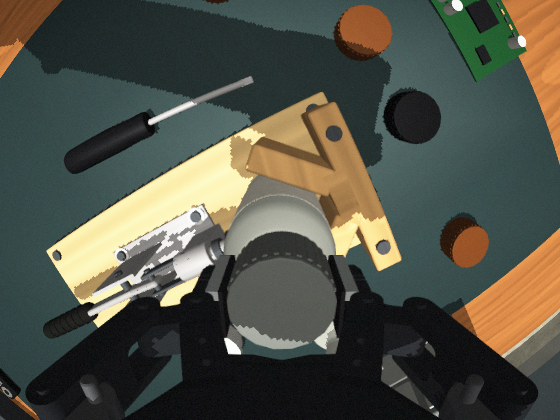

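The tool has turned 63° and the clamp is undisturbed. I'll lift slowly and watch the force.

step_arm --commands '[{"delta_pos": [0, 0, 0], "angular": [0, 0, 0], "hand": 0}, {"delta_pos": [0, 0, 0.3], "angular": [0, 0, 0], "hand": 0}, {"delta_pos": [0, 0, 0.6], "angular": [0, 0, 0], "hand": 0}, {"delta_pos": [0, 0, 0.8], "angular": [0, 0, 0], "hand": 0}, {"delta_pos": [0, 0, 0.9], "angular": [0, 0, 0], "hand": 0}, {"delta_pos": [0, 0, 0.9], "angular": [0, 0, 0], "hand": 0}]'

```text
time: 10.18
tool_pos: [568.9, 177.4, 158.7]
tool_rot: [0.888, 0.459, -0.001, 0.002]
ft_force: [-0.7, -0.8, -0.1]
opening: 0.522
```

It's free: 8.5 mm up with no pull. Lifting straight to about 5 cm clear of the mouth.

step_arm --commands '[{"delta_pos": [0, 0, 1], "angular": [0, 0, 0], "hand": 0}, {"delta_pos": [0, 0, 2], "angular": [0, 0, 0], "hand": 0}, {"delta_pos": [0, 0, 3], "angular": [0, 0, 0], "hand": 0}, {"delta_pos": [0, 0, 4], "angular": [0, 0, 0], "hand": 0}, {"delta_pos": [0, 0, 5], "angular": [0, 0, 0], "hand": 0}, {"delta_pos": [0, 0, 6], "angular": [0, 0, 0], "hand": 0}, {"delta_pos": [0, 0, 6.4], "angular": [0, 0, 0], "hand": 0}, {"delta_pos": [0, 0, 6.4], "angular": [0, 0, 0], "hand": 0}, {"delta_pos": [0, 0, 6.4], "angular": [0, 0, 0], "hand": 0}, {"delta_pos": [0, 0, 6.4], "angular": [0, 0, 0], "hand": 0}]'

```text
time: 11.02
tool_pos: [568.5, 177.1, 222.2]
tool_rot: [0.888, 0.459, -0.001, 0.002]
ft_force: [-0.5, -0.2, -0.0]
opening: 0.52
```

```bash
python3 - <<'E'
from h import *
np.set_printoptions(precision=3,suppress=True)
w=shot('wrist','wrist8');d=shot('scene','scene8');t=shot('top','top8')
a=d['img'][120:280,240:440,::-1];cv2.imwrite('pics/s8z.png',cv2.resize(a,None,fx=4,fy=3.75,interpolation=cv2.INTER_CUBIC))
s=monitor.state();print(s['time'],s['tool_pos'],s['ft_force'],s['opening'],s['qd']);print(R.from_quat(s['tool_rot']).as_matrix())
for p in [(568.9,177.4,176),(568.9,177.4,226)]: u=proj(d,p);print(u,(u-np.array([240,120]))*[4,3.75],proj(w,p))
E
```

```text
11.1667 [568.503 177.185 222.087] [ 0.566 -0.538  0.108] 0.5171561937098305 [-0.001 -0.001  0.    -0.004 -0.001  0.     0.   ]
[[ 0.579  0.815 -0.001]
 [ 0.815 -0.579 -0.004]
 [-0.004  0.002 -1.   ]]
[350.871 183.775] [443.484 239.155] (np.float64(282.01451526332335), np.float64(236.73501417449452))
[353.041 169.362] [452.163 185.106] (np.float64(281.9813542922613), np.float64(274.4842868747986))
```

View pics/s8z.png

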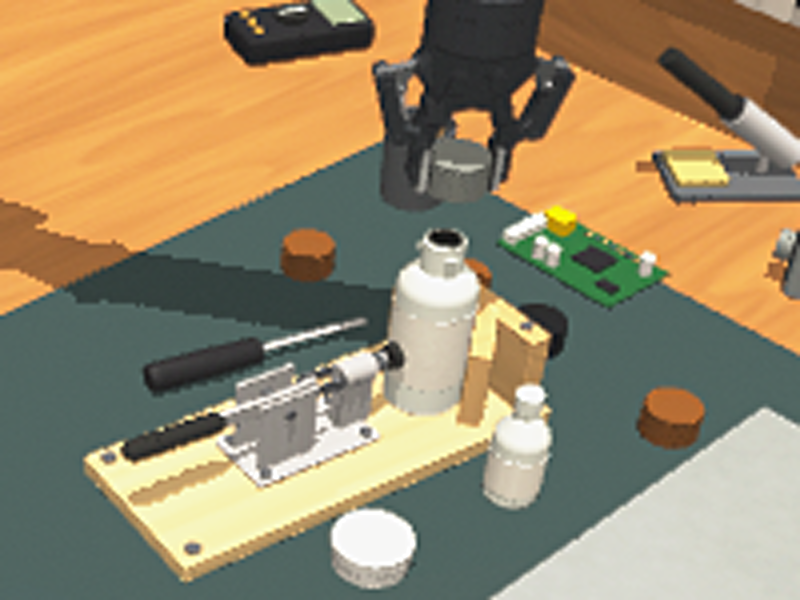

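View pics/wrist8.png

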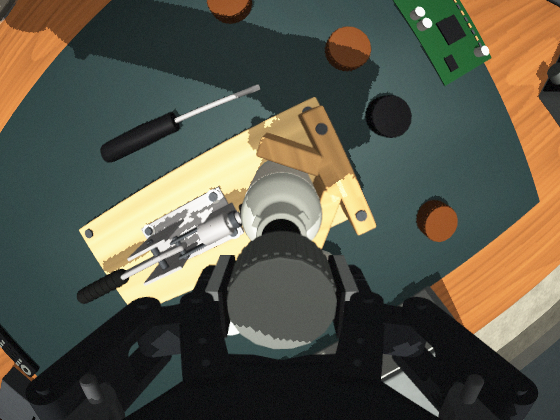

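View pics/top8.png

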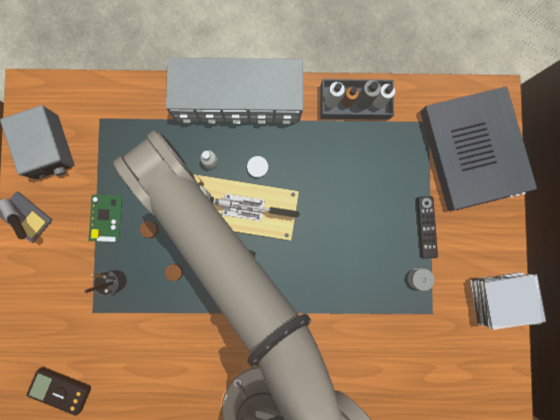

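The checks show the cap held at about (460,172) in the scene zoom. The open mouth is directly below at (446,240), where (443,239) was predicted. The lever is down, the bottle upright, and the visible bystanders unmoved. Handing in.

```bash
python3 -c "
from rig import arm
print(arm.sign_off())"
```

```text
the job is handed in; nothing more can be done
None
```

I pressed the clamp handle down until it snapped over, then pressed the cap about 4.7 mm (around 14 N) and twisted it 63° anticlockwise. It lifted off freely. I handed the job in at about 11 s with the cap still held in the gripper.

Last checks:
- **Clamp:** the lever stayed down by itself after I let go.
- **Bottle:** it is upright, and the open mouth is where predicted to within about 1 pixel in the scene view.
- **Cap:** it is level (tool tilt about 0.3°) and steady. From the tool height, its lower edge is about 50 mm above the mouth. The scene view put it about 1 pixel (roughly 3 mm) sideways of the mouth axis, but the fingers partly hide its edges. The wrist view showed no offset.
- **Other things on the bench:** those I could see have not moved. In the last top view the arm hides part of the bench, including most of the screwdriver, but the scene and wrist views show that in place.

No check failed. One cap-height measurement, from the wrist and top views, disagreed (167 mm against 188 mm); I relied on the wrist and scene views, which gave 187.6 mm.

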